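# Unhitch a cart coupler and hold its tongue up

### The job

Unhitch the cart coupler on the bench stand so that its ball can be wiped: take the upright tab of the side latch between the fingers, pull it out sideways, away from the coupler, against its spring, and with the latch held out lift the tongue off the ball. The tab is brittle plastic, so be gentle: squeeze it with about 15 N, and never with more than 25 N. Finish while still holding the tongue still in the air, with the coupler at least 65 mm above where it sat, and leave everything else on the bench where it is.

Things in the scene. Friction and masses are not known exactly. Their poses are not given: they have to be found in the camera images.
- hitch_stand: fixed hitch stand: grey base plate 420 x 130 x 12 mm, a 36 mm steel tow ball (centre 78 mm above the table) near one end, hinge cheeks at the other; the tongue lies from hinge to ball. Origin: on the table straight below the ball. x points along the plate to the hinge, y to the latch's side, z up. The tongue's hinge pin runs along y at x = 290, z = 90 mm.
- coupler (a point): middle of the coupler's top, at (0, 0, 112) mm in the stand's frame while the tongue is down; rises with the tongue. The coupler is a steel shell over the ball, 52 mm wide, x from -38 to 62 mm; behind it the tongue is a 36 mm wide aluminium tube.
- latch_tab (a point): middle of the top edge of the latch's upright black plastic tab; (0, 84, 118) mm in the stand's frame when closed and down, axes as the stand's; moves with latch and tongue. Tab: 12 mm thick (y), 30 mm wide (x), 66 mm tall. Rod to the coupler: 10 mm thick along y, top side 53 mm below this point. Gap from tab to coupler wall 52 mm (42 mm to the latch guide, whose top is 41 mm below this point).
- latch (a joint): pull of the latch along the stand's +y, in m: 0 closed (its bolt under the ball locks the tongue), bolt clear of the ball beyond 0.009, end stop 0.024. Spring: 3 N at 0, growing 0.3 N per mm (7.5 N at 0.015); it snaps shut if let go. Once the tongue is off the ball the latch may be in or out.
- tongue: the moving tongue with its coupler and latch; its frame coincides with the stand's while it is down and turns with it, about the hinge pin, as the coupler rises (29 mm of coupler height per 0.1 rad, at most 0.8 rad). The tab follows the arc about the pin, its top tipping towards the hinge. The tongue falls back if let go; lifting it at the tab takes 3 to 5 N.
- spare_ball: spare tow ball, steel, 64 mm tall on a 44 mm round foot, standing beside the stand; origin under its foot. Bystander.
- washer: steel washer, 44 mm across, 6 mm thick, lying beside the stand; origin under its centre. Bystander.
- wrench: 200 mm steel spanner lying beside the stand along its own x; origin under its middle. Bystander.
- grease_tin: closed metal tin, 70 mm across, 60 mm tall; origin under its centre. Bystander.
- bolt_cup: open grey plastic cup, 80 mm across, 70 mm tall; origin under its centre. Bystander.
- small_carton: carton 120 x 90 x 50 mm; origin under its centre. Bystander.
- screwdriver: 200 mm screwdriver lying along its own x; origin under its middle. Bystander.

How it is judged:
By the outcome, as a careful person would: the job done as asked, in the order asked, and still so for the second after the job is handed in, while the arm keeps its last pose, push and grip.
It also fails if it takes over 32 s, if anything falls off the work surface, if the arm or the gripper's body presses on something with over 40 N, if the wrist force passes 120 N, or if a joint passes its speed limit or range.

### The arm

A 6-joint arm with a two-finger parallel gripper is mounted at the origin on the work surface. World frame = base frame: x ahead of the robot, y to its left, z up, the work surface at z = 0. Lengths are in m, angles in degrees, forces in N, time in s.
With the tool pointing down it reaches from about 0.375 to 0.975 m from the base axis. Payload 3.8 kg.
Tool frame: the origin (TCP) lies midway between the tips of the shut fingers; the grasp point (between the pads) lies 19 mm behind it; z points along the fingers, y is the direction in which the jaws open and shut (so a half turn about z gives the same grasp; the last joint's range is limited). The gripper opens to 88 mm and grips with 3 to 60 N. Pads are 18 mm wide; open, the fingers measure 123 mm over their backs; the gripper's body (75 mm by 187 mm) begins 45 mm behind the grasp point.
Start: joints at [-74.364, 15.12, 91.902, -0, 72.978, -2.114], TCP at [0.206, -0.643, 0.239] pointing down, gripper open.
Joint ranges: [-150.88, 150.88], [-54.13, 125.18], [17.81, 147.31], [-75.09, 255.09], [0, 152.58], [-146.25, 146.25]. Speed limits (degrees/s): [147.25, 147.25, 180, 180, 180, 180].

### API

Orientations are given as a 3x3 rotation matrix whose columns are the frame's x, y, z axes.
In Python, from workcell import sense, cams, order gives the robot as it stands.
- The arm moves only by the tool play_rows, never from a script. Its argument "deltas" is a list of rows, each a list of 3 entries, a list of its own where there are three numbers: the shift along the tool's x, y, z each as a share of 800 mm, from -1 to 1, then the turn, a rotation vector about the tool's x, y, z each as a share of 360 degrees, from -1 to 1, then the closure, from 0 (fully open) to 1 (shut). A call has 1 to 12 rows; each row shifts and turns the commanded pose from where the row before left it, along the tool's axes as they then stand; what a row does not reach is not made up. A row lasts 1/10 s, in which the tool goes at most 50 mm and 8.59 degrees, less where a joint would pass 70% of its speed; a pose out of reach is approached as far as the arm can. A call with a number of a shift or a turn outside -1 to 1 is refused whole. A call with a gripper value outside its range is refused whole. The fingers move at their own pace and stop on an object; "squeeze" is the grip in N (left out, the last holds). Time passes only in rows, so rows that do not move let the fingers close. It gives the time, the measured TCP pose, the force and the opening at its end, in the units of the state.
- sense(): the state, without advancing time (a new reading comes with each control period).
- cams.capture(name): name is "scene" or "side" or "wrist"; returns (picture, depth): 400x640x3 uint8, blue, green, red; 400x640 float32, m along the optical axis (not along the pixel's ray), 0 where there is no reading.
- cams.camera_params(name): a dict with "fx", "fy", "cx", "cy" (pixels), "dist" ([k1, k2, p1, p2, k3] as OpenCV has them; the pictures are not rectified), "rvec" (rotation vector, rad) and "tvec" (3), from world to camera coordinates, as OpenCV has them. Camera axes: x right, y down, z forward; pixel columns grow to the right and rows downward; lengths in m; the calibration is good to about 2 mm. A picture is of the moment at which its call begins: read the wrist's pose just before it. camera_params takes no time and is no camera call; for the wrist camera it gives the pose at the moment of the call.
- order.sign_off(): hands the job in, once; it reports no verdict.
The state is a dict: "time_s": time; "joint_pos": joint angles; "dq": joint speeds; "joint_torque": joint torques, N m; "eef_pos": TCP position; "orientation": TCP orientation; "wrist_force": force on the tool from outside, world axes, zero at the start; "torque": the same for the moment, N m; "grip_width": finger opening in m.
Only numpy, scipy, OpenCV 4.12 (cv2) and the standard library are available. Lean on these libraries where they do the work, as an engineer would, in place of code of your own. Each camera call takes 0.05 s, during which the arm holds its last target. There are 200 camera calls.

## Working session

There is one attempt and no reset: what is moved stays moved. The work goes in short steps, Python scripts to look and compute and a tool call to move; the robot and the scene stay as the last step left them, time stands still between calls to the robot, and variables do not carry over. Pictures are saved under pics/ and viewed, about 8 in all and at most 12, crops included, and the job is handed in when it is done.

Besides the shell and the picture viewer there is one more tool, called by a JSON object that holds its "op" and its "data". play_rows: Moves the arm, as the interface text tells. Shift numbers are shares of 800 mm and turn numbers shares of 360 degrees, none past 1 either way. Its arguments: {"type":"object","properties":{"deltas":{"type":"array"},"squeeze":{"type":"number"}},"required":["deltas"]}

```bash
mkdir -p pics; cat > h.py <<'E'
import numpy as np, cv2
from workcell import sense, cams, order
def cap(n):
    p=cams.camera_params(n); im,d=cams.capture(n)
    K=np.array([[p['fx'],0,p['cx']],[0,p['fy'],p['cy']],[0,0,1]]); R=cv2.Rodrigues(np.array(p['rvec'],float))[0]
    return dict(im=im,d=d,K=K,D=np.array(p['dist'],float),R=R,t=np.array(p['tvec'],float).ravel())
def cloud(c):
    h,w=c['d'].shape; v,u=np.mgrid[:h,:w]
    n=cv2.undistortPoints(np.stack([u,v],-1).reshape(-1,1,2).astype(float),c['K'],c['D']).reshape(h,w,2)
    P=np.dstack([n,np.ones((h,w))])*c['d'][...,None]
    return (P-c['t'])@c['R']
def proj(c,P):
    return cv2.projectPoints(np.array(P,float).reshape(-1,3),cv2.Rodrigues(c['R'])[0],c['t'],c['K'],c['D'])[0].reshape(-1,2)
E
python3 - <<'E'
from h import *
import pickle
s=sense(); print({k:np.round(v,3).tolist() for k,v in s.items()})
for n in('scene','side'):
    c=cap(n); pickle.dump(c,open(n+'.pkl','wb')); cv2.imwrite(f'pics/{n}.png',c['im']); print(n,(-c['R'].T@c['t']).round(3), (c['d']>0).mean())
E
```

```text
{'time_s': 0.0, 'joint_pos': [-74.364, 15.17, 91.979, 0.001, 72.979, -2.113], 'dq': [-0.035, -0.023, -0.102, -0.059, -0.059, -0.002], 'joint_torque': [-0.001, -50.211, -35.687, 0.073, 0.029, -0.0], 'eef_pos': [0.206, -0.642, 0.237], 'orientation': [[0.952, 0.305, -0.001], [0.305, -0.952, 0.002], [0.0, -0.002, -1.0]], 'wrist_force': [-0.034, 1.051, -0.314], 'torque': [-0.005, -0.037, -0.024], 'grip_width': 0.088}
scene [ 1.599 -0.072  1.284] 0.9959140625
side [ 0.338 -1.295  0.864] 0.97196484375
```

View pics/scene.png

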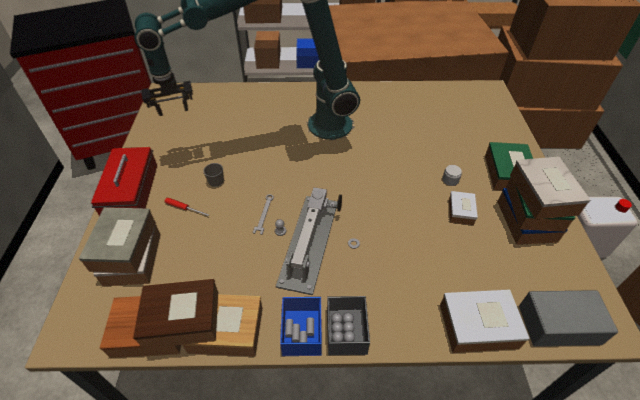

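View pics/side.png

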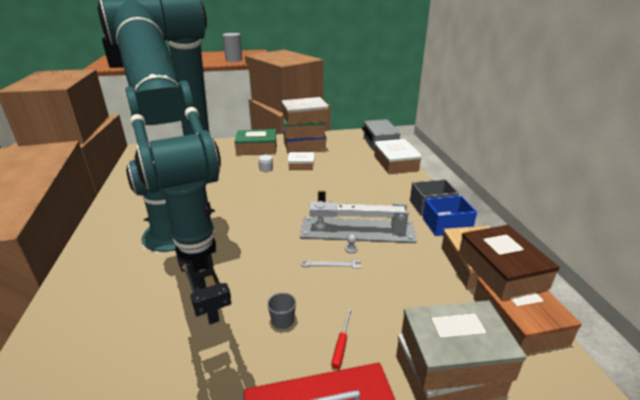

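The scene view shows the stand with its coupler at about (318,195), the black tab at (338,202) and the hinge near (298,270). The washer is at (354,243) and the spare ball at (280,227). Next I measure the stand.

```bash
python3 - <<'E'
from h import *
import pickle
c=pickle.load(open('scene.pkl','rb')); X=cloud(c); im=c['im'].astype(int)
sub=np.zeros(im.shape[:2],bool); sub[180:300,265:350]=1
b=im.max(2)
grey=(im.max(2)-im.min(2))<25
def rect(m,n):
    m=cv2.morphologyEx(m.astype(np.uint8),cv2.MORPH_OPEN,np.ones((2,2)))
    k,l,s,_=cv2.connectedComponentsWithStats(m); i=1+s[1:,4].argmax(); m=l==i
    P=X[m]; r=cv2.minAreaRect((P[:,:2]*1000).astype(np.float32)); print(n,m.sum(),P.mean(0).round(4),r); return P
rect(sub&grey&(X[...,2]>.003)&(X[...,2]<.022),'plate')
P=rect(sub&(X[...,2]>.07),'tongue')
t=sub&(b<60)&(X[...,2]>.04); t[:,:328]=0; t[225:]=0
P=X[t]; print('tab',t.sum(),P.min(0),P.max(0))
top=P[P[:,2]>.105]; print(len(top),top.mean(0))
for v in range(188,214): print(v,' '.join(f"{b[v,u]:3d}/{X[v,u,2]*1000:3.0f}" for u in range(326,346)))
E
```

```text
plate 1687 [ 0.7655 -0.0891  0.0196] ((1057.6798095703125, -124.74510192871094), (187.48828125, 1070.8370361328125), 85.623046875)
tongue 1260 [ 0.7056 -0.0965  0.0975] ((1013.9261474609375, -111.65483856201172), (132.89404296875, 1164.6400146484375), 87.35645294189453)
tab 55 [ 0.56104093 -0.00172276  0.05629107] [0.58738896 0.02444138 0.12125138]
20 [0.57447147 0.01773076 0.11511292]
188 150/ -3 157/  0 154/  2 155/  2 154/  4 155/ -2 154/ -5 156/ -4 155/ -6 157/ -4 155/  3 154/ -6 155/  2 155/  1 156/ -3 154/ -9 154/ -0 158/  4 155/  3 160/ -1
189 128/  2 146/ -3 155/ -3 157/  2 154/ -0 157/ -6 154/ -1 155/  3 158/ -4 153/ -6 155/ -2 158/ -4 154/ -4 153/  3 155/  2 153/ -6 155/  1 158/ -6 158/ -2 157/ -0
190 132/102 144/  4 156/ -0 156/  3 160/ -2 152/  0 158/ -0 157/ -3 150/  3 155/ -1 151/  4 152/ -2 151/ -4 155/ -4 156/ -3 153/  2 155/  5 155/ -5 154/ -3 155/ -4
191 116/ 95 140/  2 154/  4 157/  3 154/ -1 152/ -3 156/  2 154/  2 156/ -6 158/ -0 155/  4 156/ -3 155/ -0 156/  3 151/ -4 162/  3 157/ -0 151/ -1 156/ -1 153/ -2
192 113/ 91 141/  7 157/ -6 159/ -2 155/ -1 154/  1 155
[... 2856 characters left out ...]
1284 134/  2 158/  7 153/ -5 153/ -4 157/ -6
210  69/  7 106/  8 118/ 13 120/ 14 114/ 11 118/  8 113/ 12 119/ 10 117/  9  85/  2 132/  8  88/ 57  40/ 63  35/ 61  98/ -4 142/ -1 155/  1 154/ -7 155/ -1 157/  0
211  72/ 13 103/ 11 114/ 12 113/ 15 119/ 13 122/  6 114/ 13 117/ 16 117/ 13 121/  5 142/  0 124/ -6 108/ -2  93/ -1 136/ -1 157/ -2 156/ -1 159/ -4 157/  0 155/ -2
212  75/ 11  71/ 10  74/ 11 106/  6 112/  9 112/ 13 116/ 14 110/ 10 105/  9 142/  7 161/ -6 155/  7 156/  0 149/  4 159/ -3 158/  1 151/  1 153/ -5 157/ -3 153/ -0
213  65/ 16  64/ 13  66/  9  71/  7  76/  8  73/  8  79/ 11 103/ 12  91/  4 144/ -0 158/ -3 154/  2 155/  4 157/  5 154/  1 156/  3 151/  4 159/ -0 155/ -1 155/ -2
```

```bash
python3 - <<'E'
from h import *
import pickle
for n,(u0,u1,v0,v1) in dict(scene=(265,350,180,300),side=(290,425,185,245)).items():
    c=pickle.load(open(n+'.pkl','rb')); X=cloud(c); im=c['im'].astype(int); b=im.max(2)
    sub=(c['d']>0); q=np.zeros_like(sub); q[v0:v1,u0:u1]=1; sub&=q
    grey=(b-im.min(2))<30
    m=(sub&grey&(X[...,2]<.03)).astype(np.uint8)
    k,l,s,_=cv2.connectedComponentsWithStats(m); P=X[l==1+s[1:,4].argmax()]
    print(n,'plate',len(P),cv2.minAreaRect((P[:,:2]*1000).astype(np.float32)))
    P=X[sub&(b>80)&(X[...,2]>.085)&(X[...,2]<.13)]
    r=cv2.fitLine(P[:,:2].astype(np.float32),cv2.DIST_HUBER,0,.01,.01).ravel()
    print('tongue',len(P),P.mean(0).round(4),r,np.degrees(np.arctan2(r[1],r[0])),P.min(0),P.max(0), cv2.minAreaRect((P[:,:2]*1000).astype(np.float32)))
    t=sub&(b<50)&(X[...,2]>.07)&(X[...,2]<.13)
    if n=='scene': t[:,:330]=0;t[215:]=0
    else: t[:,330:]=0; t[210:]=0
    T=X[t]; print('tab',len(T),T.min(0),T.max(0)); T=T[T[:,2]>.112]; print('tabtop',len(T),T.mean(0), np.argwhere(t).min(0),np.argwhere(t).max(0))
E
```

```text
scene plate 1752 ((700.26416015625, -101.16567993164062), (130.41748046875, 393.4784240722656), 75.8342056274414)
tongue 1171 [ 0.7215 -0.0984  0.1033] [ 0.979341   -0.20221587  0.70898    -0.09751081] -11.666566 [ 0.50423044 -0.17881286  0.08519867] [0.96609405 0.02954825 0.11867679] ((734.987060546875, -71.84687042236328), (208.30691528320312, 461.3670654296875), 89.29280090332031)
tab 39 [0.56104093 0.00859277 0.0717338 ] [0.58701325 0.02376318 0.12125138]
tabtop 15 [0.57495511 0.01774148 0.11584661] [195 337] [208 341]
side plate 2239 ((686.5936889648438, -91.22573852539062), (160.27972412109375, 424.0339660644531), 76.61898803710938)
tongue 1043 [ 0.6808 -0.1065  0.099 ] [ 0.97663856 -0.21488851  0.725814   -0.12386607] -12.408987 [ 0.50446583 -0.17818688  0.08510681] [0.95933897 0.04998428 0.11765408] ((733.818115234375, -74.86042022705078), (459.1509094238281, 218.79847717285156), 3.944511890411377)
tab 47 [5.56606383e-01 2.13629756e-04 7.69423582e-02] [0.57703818 0.01792972 0.11630256]
tabtop 6 [0.56683328 0.00954644 0.11409379] [192 319] [200 324]
```

{"op": "play_rows", "data": {"deltas": [[[0,0,0],[0,0,0.0217],0.5],[[0,0,0],[0,0,0.0217],0.5],[[0,0,0],[0,0,0.0217],0.5],[[0,0,0],[0,0,0.0217],0.5],[[0.0126,-0.045,0],[0,0,0],0.5],[[0.0126,-0.045,0],[0,0,0],0.5],[[0.0126,-0.045,0],[0,0,0],0.5],[[0.0126,-0.045,0],[0,0,0],0.5],[[0.0126,-0.045,0],[0,0,0],0.5],[[0.0126,-0.045,0],[0,0,0],0.5],[[0.0126,-0.045,0],[0,0,0],0.5],[[0.0126,-0.045,0],[0,0,0],0.5]], "squeeze": 15}}

```text
time_s: 1.3
eef_pos: [0.3517, -0.38, 0.2383]
orientation: [[0.972, -0.234, -0.0], [-0.234, -0.972, 0.001], [-0.001, -0.0, -1.0]]
wrist_force: [0.8, -0.5, -1.0]
grip_width: 0.0437
```

{"op": "play_rows", "data": {"deltas": [[[0.0126,-0.045,0],[0,0,0],0.5],[[0.0126,-0.045,0],[0,0,0],0.5],[[0.0126,-0.045,0],[0,0,0],0.5],[[0.0126,-0.045,0],[0,0,0],0.5],[[0.0126,-0.045,0],[0,0,0],0.5],[[0.0126,-0.045,0],[0,0,0],0.5],[[0.0126,-0.045,0],[0,0,0],0.5],[[0.0126,-0.045,0],[0,0,0],0.5],[[0.0126,-0.045,0],[0,0,0],0.5],[[0.0126,-0.045,0],[0,0,0],0.5],[[0.0126,-0.045,0],[0,0,0],0.5],[[0,0,0],[0,0,0],0.5]]}}

```text
time_s: 2.5
eef_pos: [0.5529, -0.019, 0.2382]
orientation: [[0.973, -0.229, -0.0], [-0.229, -0.973, 0.001], [-0.0, -0.001, -1.0]]
wrist_force: [-0.1, 0.2, 0.3]
grip_width: 0.0444
```

```bash
python3 - <<'E'
from h import *
import pickle
s=sense(); print(s['eef_pos'],s['joint_pos'])
c=cap('wrist'); pickle.dump(c,open('wrist.pkl','wb')); cv2.imwrite('pics/w1.png',c['im']); print((-c['R'].T@c['t']).round(3),c['R'][2].round(2))
E
```

```text
[ 0.55289528 -0.01898873  0.23819238] [-4.59934615e+00  1.96654469e+00  1.06966205e+02  9.03789530e-02
  7.10751244e+01  9.86333804e+01]
[ 0.636 -0.038  0.383] [-0.32  0.08 -0.95]
```

View pics/w1.png

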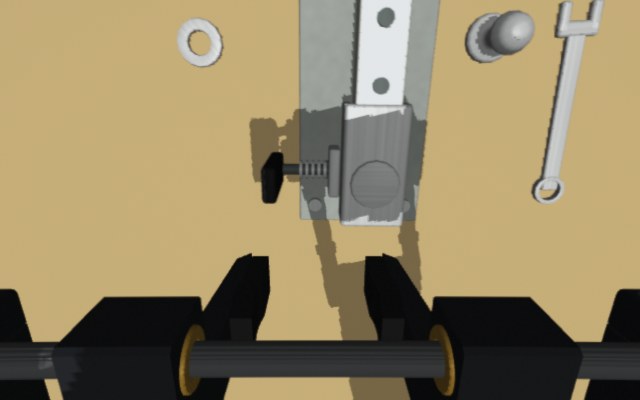

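The wrist view shows the tab at (272,177), the rod and spring running to the coupler at (375,165), and the washer at (200,43), clear of the fingers' way. I'll measure from it.

```bash
python3 - <<'E'
from h import *
import pickle
c=pickle.load(open('wrist.pkl','rb')); X=cloud(c); b=c['im'].max(2); ok=c['d']>0
def show(n,P):
    print(n,len(P),P.mean(0).round(4)); 
    if len(P)>3: print('  ',cv2.minAreaRect((P[:,:2]*1000).astype(np.float32)))
box=np.zeros_like(ok)
m=ok.copy(); m[:, :335]=0; m[:,440:]=0; m[240:]=0
A=X[m&(X[...,2]>.105)&(X[...,2]<.120)&(np.arange(400)[:,None]>105)]; show('coupler',A)
A=X[m&(X[...,2]>.08)&(X[...,2]<.125)&(np.arange(400)[:,None]<100)]; show('tube',A)
r=cv2.fitLine(A[:,:2].astype(np.float32),cv2.DIST_HUBER,0,.01,.01).ravel(); print(np.degrees(np.arctan2(r[1],r[0])))
# tube edges per row
t=np.zeros_like(ok); t[150:205,258:286]=1
T=X[t&ok&(b<70)&(X[...,2]>.04)]; print(T[:,2].max())
T=T[T[:,2]>.112]; show('tabtop',T)
for v in range(150,206,3): print(v,' '.join(f"{b[v,u]:3d}/{X[v,u,2]*1000:3.0f}" for u in range(258,288,2)))
E
```

```text
coupler 6279 [ 0.5629 -0.0674  0.1072]
   ((560.5049438476562, -66.746337890625), (50.329689025878906, 97.11518096923828), 76.17733764648438)
tube 5264 [ 0.6456 -0.0869  0.1032]
   ((645.00732421875, -88.08140563964844), (36.669410705566406, 70.01700592041016), 76.03720092773438)
-14.361527
0.11822860351980204
tabtop 509 [0.5703 0.0161 0.1161]
   ((569.5523071289062, 16.659955978393555), (11.011713981628418, 28.643814086914062), 75.30353546142578)
150 119/ -1 119/ -3 120/ -1 119/ -2 119/ -2 119/ -1 119/ -1 118/ -2 118/ -2 117/ -0 138/ -0 161/ -1 119/ -2 119/ -1 119/ -1
153 119/ -0 119/ -2 119/ -1 118/ -2 118/ -2 118/ -0  91/ 57  25/ 61  11/ 60  11/ 60  12/ 61  20/ 58  71/ -1 119/ -1 118/ -2
156 119/ -1 119/ -2 118/ -2 119/ -1 119/ -0  92/ 71  22/ 74   7/ 74   9/ 74   7/ 74   8/ 72   8/ 67  25/ 55 113/ -1 119/ -1
159 119/  1 119/ -2 119/ -2 119/ -2  99/ 85  24/ 87   8/ 87   8/ 87   9/ 87   7/ 86   8/ 82   8/ 72  23/ 56 112/ -2 119/ -2
162 119/ -1 119/ -1 118/ -1 102/ -2  26/ 99   7/ 98   7/ 99   7/ 99   8/ 98   8/ 95   7/ 88   6/ 76  21/ 58 100/ -0 114/ -2
165 119/ -0 118/ -1 101/ -1 
[... 1007 characters left out ...]
  17/117  18/117  17/116  14/115   8/110   7/ 94 120/  0 197/ -2 199/ -3 199/ -1
192 198/ -1 188/ -2  68/117  27/117  21/116  16/117  16/116  16/116  13/116   8/111  41/ 96 180/ -3 199/ -1 198/ -1 198/ -0
195 199/ -2 195/  0  68/116  26/116  20/116  15/117  17/116  15/115  12/115  10/112 123/ -2 197/  0 199/ -0 198/ -2 199/ -1
198 199/ -1 195/ -2  74/117  27/116  17/117  16/118  16/116  16/116  13/116  48/112 180/ -0 199/ -1 199/ -2 199/ -2 199/ -0
201 199/ -2 198/ -1 156/116  36/117  21/117  16/116  15/117  16/116  22/115 131/ -0 197/ -2 199/ -1 198/ -1 198/ -2 198/ -1
204 198/ -2 199/ -2 199/ -1 195/ -1 192/ -3 191/ -1 191/ -2 191/ -1 194/ -1 199/ -0 199/ -2 198/ -1 199/ -2 199/  0 199/ -2
```

{"op": "play_rows", "data": {"deltas": [[[0.005,-0.025,0],[0,0,0.0022],0.5],[[0.005,-0.0245,0],[0,0,0],0.5],[[0,0,0.03],[0,0,0],0.5],[[0,0,0.03],[0,0,0],0.5],[[0,0,0.03],[0,0,0],0.5],[[0,0,0.03],[0,0,0],0.5],[[0,0,0.01],[0,0,0],0.5],[[0,0,0],[0,0,0],0.5],[[0,0,0],[0,0,0],0.5]]}}

```text
time_s: 3.45
eef_pos: [0.5694, 0.0134, 0.1356]
orientation: [[0.969, -0.247, 0.001], [-0.247, -0.969, -0.0], [0.001, -0.0, -1.0]]
wrist_force: [0.4, -0.6, -0.0]
grip_width: 0.044
```

```bash
python3 - <<'E'
from h import *
s=sense(); print(s['eef_pos'],s['orientation'].round(4) if hasattr(s['orientation'],'round') else s['orientation'],s['wrist_force'])
d=np.array([.5698,.0176,.081])-s['eef_pos']; print('tool shares',(np.array(s['orientation']).T@d/.8).round(4))
c=cap('wrist'); X=cloud(c); cv2.imwrite('pics/w2.png',c['im'])
E
```

```text
[0.56935541 0.01343269 0.13562129] [[ 9.689e-01 -2.475e-01  1.000e-03]
 [-2.475e-01 -9.689e-01 -2.000e-04]
 [ 1.000e-03 -1.000e-04 -1.000e+00]] [ 0.35313397 -0.59824807 -0.02260604]
tool shares [-0.0008 -0.0052  0.0683]
```

View pics/w2.png

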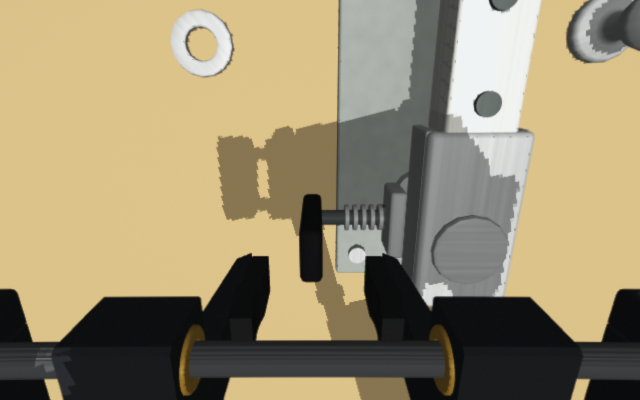

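The tab at (311,238) sits between the fingertips at (268,260) and (366,260), slightly left of centre. That agrees with the 4 mm correction I computed.

{"op": "play_rows", "data": {"deltas": [[[-0.0008,-0.005,0],[0,0,0],0.5],[[0,0,0],[0,0,0],0.5],[[0,0,0.02],[0,0,0],0.5],[[0,0,0.02],[0,0,0],0.5],[[0,0,0.02],[0,0,0],0.5],[[0,0,0.008],[0,0,0],0.5],[[0,0,0],[0,0,0],0.5],[[0,0,0],[0,0,0],0.5]]}}

```text
time_s: 4.3
eef_pos: [0.5695, 0.0181, 0.0803]
orientation: [[0.969, -0.247, 0.0], [-0.247, -0.969, -0.0], [0.0, 0.0, -1.0]]
wrist_force: [-0.4, 1.0, -0.4]
grip_width: 0.0443
```

```bash
python3 - <<'E'
from h import *
s=sense(); print(s['eef_pos'],s['wrist_force'])
c=cap('wrist'); cv2.imwrite('pics/w3.png',c['im'][150:400,180:460])
E
```

```text
[0.56945311 0.01814591 0.08029702] [-0.39773853  1.01993084 -0.36531854]
```

View pics/w3.png

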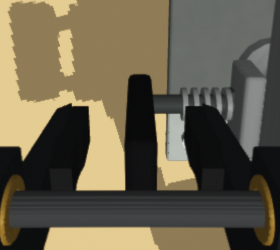

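The crop shows the tab, about (140,130) in the crop, centred between the fingers with the guide clear. Now I close gently in stages.

{"op": "play_rows", "data": {"deltas": [[[0,0,0],[0,0,0],0.7],[[0,0,0],[0,0,0],0.75],[[0,0,0],[0,0,0],0.8],[[0,0,0],[0,0,0],0.84],[[0,0,0],[0,0,0],0.88],[[0,0,0],[0,0,0],0.92],[[0,0,0],[0,0,0],1],[[0,0,0],[0,0,0],1],[[0,0,0],[0,0,0],1],[[0,0,0],[0,0,0],1]], "squeeze": 15}}

```text
time_s: 5.35
eef_pos: [0.5695, 0.018, 0.0805]
orientation: [[0.969, -0.247, 0.0], [-0.247, -0.969, -0.0], [0.0, 0.0, -1.0]]
wrist_force: [-0.1, -3.3, 3.3]
grip_width: 0.0119
```

Gripped at 11.9 mm, with the spring preload felt. Now I pull out 15 mm, along tool -y.

{"op": "play_rows", "data": {"deltas": [[[0,-0.004,0],[0,0,0],1],[[0,-0.004,0],[0,0,0],1],[[0,-0.004,0],[0,0,0],1],[[0,-0.004,0],[0,0,0],1],[[0,-0.003,0],[0,0,0],1],[[0,0,0],[0,0,0],1],[[0,0,0],[0,0,0],1]]}}

```text
time_s: 6.05
eef_pos: [0.573, 0.0322, 0.0804]
orientation: [[0.969, -0.246, -0.0], [-0.246, -0.969, -0.002], [0.0, 0.002, -1.0]]
wrist_force: [-2.2, -7.3, 4.5]
grip_width: 0.0117
```

```bash
python3 - <<'E'
from h import *
s=sense(); print(s['eef_pos'],s['wrist_force'],s['grip_width'])
c=cap('wrist'); cv2.imwrite('pics/w4.png',c['im'][150:400,180:460])
# arc motion in tool frame: pivot in tool coords
yaw=np.radians(-14.1); ex=np.array([np.cos(yaw),np.sin(yaw),0]); ey=np.array([-ex[1],ex[0],0])
ball=np.array([.5491,-.0641,0]); pin=ball+.29*ex+[0,0,.09]
p=np.array(s['eef_pos']); R=np.array(s['orientation']); r=p-pin; print('rel stand',r@ex,r@ey,r@[0,0,1],'tool ey',R.T@ey)
from scipy.spatial.transform import Rotation as Ro
for n,tot in((14,.28),):
    da=tot/n; dR=Ro.from_rotvec(ey*da).as_matrix()  # +y rot: x->-z ; ball at -x goes up
    print('step world',(dR@r-r),'tool shift shares',R.T@(dR@r-r)/.8,'turn shares',R.T@ey*da/(2*np.pi))
E
```

```text
[0.57298032 0.03215782 0.08042761] [-2.23629359 -7.29607311  4.48773509] 0.011661607496747595
rel stand -0.2902889990408077 0.09917536982668596 -0.009572389045894372 tool ey [-0.00257147 -0.99999517 -0.00174423]
step world [-1.29360708e-04  3.24931640e-05  5.80730735e-03] tool shift shares [-1.66561203e-04  1.30899761e-05 -7.25912612e-03] turn shares [-8.18523430e-06 -3.18308350e-03 -5.55206562e-06]
```

View pics/w4.png

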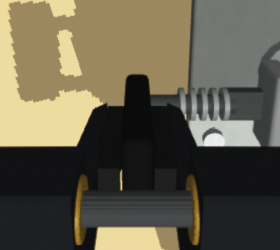

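The tab is clamped and the wrist force is about 7.6 N. That matches the spring at roughly 15 mm, past the 9 mm needed. Now I start the lift along the arc about the pin.

{"op": "play_rows", "data": {"deltas": [[[-0.0001,0,-0.0036],[0,-0.0016,0],1],[[-0.0001,0,-0.0036],[0,-0.0016,0],1],[[-0.0001,0,-0.0036],[0,-0.0016,0],1],[[-0.0001,0,-0.0036],[0,-0.0016,0],1],[[0,0,0],[0,0,0],1]]}}

```text
time_s: 6.6
eef_pos: [0.5726, 0.0318, 0.0909]
orientation: [[0.968, -0.246, -0.04], [-0.246, -0.969, 0.008], [-0.041, 0.002, -0.999]]
wrist_force: [0.1, -8.0, -2.6]
grip_width: 0.0119
```

{"op": "play_rows", "data": {"deltas": [[[-0.0002,0,-0.0072],[0,-0.0032,0],1],[[-0.0002,0,-0.0072],[0,-0.0032,0],1],[[-0.0002,0,-0.0072],[0,-0.0032,0],1],[[-0.0002,0,-0.0072],[0,-0.0032,0],1],[[-0.0002,0,-0.0072],[0,-0.0032,0],1],[[-0.0002,0,-0.0072],[0,-0.0032,0],1],[[0,0,0],[0,0,0],1]]}}

```text
time_s: 7.3
eef_pos: [0.5746, 0.0311, 0.1254]
orientation: [[0.956, -0.246, -0.157], [-0.244, -0.969, 0.037], [-0.162, 0.003, -0.987]]
wrist_force: [-0.8, -7.5, -2.5]
grip_width: 0.0121
```

```bash
python3 - <<'E'
from h import *
s=sense(); print(s['eef_pos'],s['wrist_force'],s['torque'])
c=cap('wrist'); X=cloud(c); cv2.imwrite('pics/w5.png',c['im'])
E
```

```text
[0.57464254 0.03112792 0.12537152] [-0.78652103 -7.49345533 -2.45918353] [-1.15335431 -0.16097978  0.26506994]
```

View pics/w5.png

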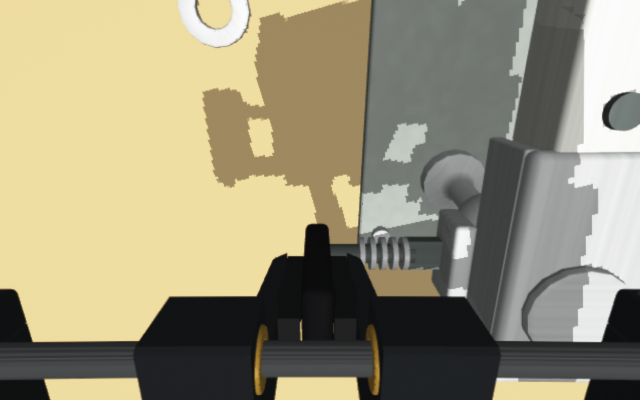

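The coupler (550,230) is off the ball, which shows bare at (452,180). The tab is still held at (317,280). I carry on up.

{"op": "play_rows", "data": {"deltas": [[[-0.0002,0,-0.0072],[0,-0.0032,0],1],[[-0.0002,0,-0.0072],[0,-0.0032,0],1],[[-0.0002,0,-0.0072],[0,-0.0032,0],1],[[-0.0002,0,-0.0072],[0,-0.0032,0],1],[[-0.0002,0,-0.0072],[0,-0.0032,0],1],[[-0.0002,0,-0.0072],[0,-0.0032,0],1],[[-0.0002,0,-0.0072],[0,-0.0032,0],1],[[-0.0001,0,-0.004],[0,-0.0017,0],1],[[0,0,0],[0,0,0],1],[[0,0,0],[0,0,0],1],[[0,0,0],[0,0,0],1]]}}

```text
time_s: 8.45
eef_pos: [0.5826, 0.0289, 0.1671]
orientation: [[0.922, -0.246, -0.3], [-0.235, -0.969, 0.073], [-0.309, 0.003, -0.951]]
wrist_force: [-1.8, -7.2, -2.6]
grip_width: 0.012
```

```bash
python3 - <<'E'
from h import *
yaw=np.radians(-14.1); ex=np.array([np.cos(yaw),np.sin(yaw),0]); ey=np.array([-ex[1],ex[0],0]); ez=np.array([0,0,1.]); ball=np.array([.5491,-.0641,0])
for n in('wrist','side'):
    s=sense(); c=cap(n); X=cloud(c); ok=c['d']>0
    cv2.imwrite(f'pics/{n}_6.png',c['im'] if n=='wrist' else c['im'][150:290,250:450])
    L=X-ball; x,y,z=L@ex,L@ey,L@ez
    # top surface heights along the centre line of tongue
    for xa in (-.02,0,.02,.1,.15,.2):
        m=ok&(abs(x-xa)<.006)&(abs(y)<.015)&(z<.3)&(z>.03)
        print(n,xa,m.sum(), np.percentile(z[m],[50,90]).round(4) if m.any() else '')
print(s['eef_pos'],s['wrist_force'],s['grip_width'],s['dq'],s['time_s'])
E
```

```text
wrist -0.02 189 [0.2012 0.2017]
wrist 0 864 [0.091  0.0942]
wrist 0.02 2358 [0.195 0.197]
wrist 0.1 2477 [0.1635 0.1653]
wrist 0.15 0 
wrist 0.2 0 
side -0.02 22 [0.1923 0.2006]
side 0 64 [0.0922 0.2491]
side 0.02 51 [0.2419 0.2711]
side 0.1 13 [0.1608 0.1627]
side 0.15 13 [0.1446 0.1464]
side 0.2 14 [0.1298 0.1313]
[0.5825643  0.02894821 0.167133  ] [-0.67331261 -7.30654847 -2.53915421] 0.011612004727463944 [-0.02476126 -0.01223    -0.00911625  0.1179958  -0.10444534  0.01657636] 8.5
```

View pics/side_6.png

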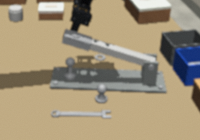

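The coupler top reads about 0.195–0.20 m against 0.112 m when seated, so it has risen about 85 mm. The side crop shows the tongue up, the ball bare at (70,66), and the spare ball and wrench undisturbed. I'll hold briefly, re-check and hand in.

{"op": "play_rows", "data": {"deltas": [[[0,0,0],[0,0,0],1],[[0,0,0],[0,0,0],1],[[0,0,0],[0,0,0],1],[[0,0,0],[0,0,0],1],[[0,0,0],[0,0,0],1]]}}

```text
time_s: 9.05
eef_pos: [0.5826, 0.0289, 0.1671]
orientation: [[0.922, -0.246, -0.3], [-0.235, -0.969, 0.073], [-0.309, 0.003, -0.951]]
wrist_force: [-1.5, -6.9, -2.8]
grip_width: 0.0121
```

```bash
python3 - <<'E'
from h import *
s=sense(); print(s['eef_pos'],s['grip_width'],s['wrist_force']); print(order.sign_off())
E
```

```text
[0.58258235 0.02894979 0.16714035] 0.012080440040871348 [-1.52976979 -6.86026321 -2.77991189]
the job is handed in; nothing more can be done
None
```

The coupler is unhitched and the job is handed in, with the arm still holding the tongue in the air. I gripped the tab at 15 N, pulled the latch out about 15 mm against its spring, and lifted the tongue along its hinge arc.

Last checks, at about 9 s:
- **Height:** depth readings put the coupler top roughly 85 mm above where it sat (noisy, but well over the 65 mm needed), and the gripper itself rose 87 mm.
- **Grip:** the fingers are steady at 12 mm, the tab's thickness. The wrist still feels about 7 N of spring pull, so the latch is still held out.
- **Stillness:** the gripper did not move over the last half second before hand-in.
- **Surroundings:** the last side picture I viewed shows the ball bare and the spare ball and wrench in place. The path kept clear of the other items, but I did not re-measure where they are.

No check failed or disagreed.

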